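# Contact temperature check of a sloping slide-warming plate

## Robot

A 6-joint arm with a two-finger parallel gripper is mounted at the origin on the work surface. World frame = base frame: x ahead of the robot, y to its left, z up, the work surface at z = 0. Lengths are in m, angles in rad, forces in N, time in s.
With the tool pointing down it reaches from about 0.225 to 0.875 m from the base axis. Payload 3.4 kg.
Tool frame: the origin (TCP) lies midway between the tips of the shut fingers; the grasp point (between the pads) lies 19 mm behind it; z points along the fingers, y is the direction in which the jaws open and shut (so a half turn about z gives the same grasp; the last joint's range is limited). The gripper opens to 85 mm and grips with 20 to 120 N. Pads are 22 mm wide; open, the fingers measure 114 mm over their backs; the gripper's body (76 mm by 85 mm) begins 54 mm behind the grasp point. The pads swing forward as they close: fully open they stand 13 mm farther back than shut.
Start: joints at [-1.428, 0.276, 1.505, -0, 1.361, -0.121], TCP at [0.15, -0.555, 0.231] pointing down, gripper open.
Joint ranges: [-2.89, 2.89], [-0.75, 2.08], [0.22, 2.7], [-1.18, 4.32], [0.11, 2.71], [-2.7, 2.7]. Speed limits (rad/s): [2.57, 2.57, 3.14, 3.14, 3.14, 3.14].

## Interface

Orientations are given as [roll, pitch, yaw] about the fixed x, y, z axes, in that order (R = Rz(yaw) Ry(pitch) Rx(roll)).
In Python, from cell import observe, grab_frame, sign_off gives the robot as it stands.
- The arm moves only by the shell command python3 -m crank 'ROWS' [OPENING] [FORCE]. ROWS is JSON, a list of rows, each a list of 6 numbers: the shift along the tool's x, y, z in mm, then the turn, a rotation vector about the tool's x, y, z in degrees. In form: [[tx, ty, tz, rx, ry, rz], ...]. A call has 1 to 8 rows; each row is the pose to reach, as a shift and turn from the pose commanded when the call began, along the tool's axes at that moment; what a row does not reach only later rows make up. A row lasts 1/12 s, in which the tool goes at most 41.7 mm and 7.16 degrees, less where a joint would pass 70% of its speed; a pose out of reach is approached as far as the arm can. A call with a gripper value outside its range is refused whole. OPENING is the opening in per cent of the stroke, from 0 (shut) to 100 (fully open), set as the call begins (- or left out, the last holds). The fingers move at their own pace and stop on an object; FORCE is the grip in N (left out, the last holds). Time passes only in rows, so rows that repeat a pose let the fingers close. It gives the time, the measured TCP pose, the force and the opening at its end, in the units of the state.
- observe(): the state, without advancing time (a new reading comes with each control period).
- grab_frame(name): name is "side" or "top"; returns a dict with "image" (480x640x3 uint8, red, green, blue), "range_z" (480x640 float32, m along the optical axis (not along the pixel's ray), 0 where there is no reading), "camera_matrix" (3x3 intrinsics, pixels), "R" (3x3) and "t" (3): a world point X has camera coordinates R X + t. Camera axes: x right, y down, z forward; pixel columns grow to the right and rows downward; lengths in m; the calibration is good to about 2 mm. A picture is of the moment at which its call begins.
- sign_off(): hands the job in, once; it reports no verdict.
The state is a dict: "t": time; "joint_pos": joint angles; "joint_velocities": joint speeds; "effort": joint torques, N m; "tcp_pos": TCP position; "eef_rot": TCP orientation; "ft_force": force on the tool from outside, world axes, zero at the start; "torque": the same for the moment, N m; "finger_gap": finger opening in m.
Only numpy, scipy, OpenCV 4.12 (cv2) and the standard library are available. Lean on these libraries where they do the work, as an engineer would, in place of code of your own. Each camera call takes 0.05 s, during which the arm holds its last target.

## Task

Lift the white cap off the sloping warming plate and set it down flat, knob up, in the shallow steel tray, so that the ring mark on the plate is uncovered. Then take the contact thermometer out of its stand and hold its tip inside the ring, square to the sloping plate, pressing lightly so that the sprung tip is pushed about half way in. Finish while still holding it there, and leave everything else where it stands.

Things in the scene. Friction and masses are not known exactly. Their poses are not given: they have to be found in the camera images.
- plate: Fixed aluminium top of the slide warmer, 170 (x) x 220 (y) mm, sloping 18 degrees down towards the robot. Origin: centre of the ring mark (dark engraved ring, 26 mm dia, mid-plate) on the surface, 85 mm above the bench. z: square out of the plate; x: up the slope; y: level. A 6 mm lip runs along the lower edge.
- warmer: White housing of the slide warmer, 200 x 240 mm, fixed to the bench. Origin on the bench below the ring mark; z up; x towards its high back.
- cap: White plastic cap, 60 g: a disc of 46 mm diameter, 12 mm thick, with a round knob of 18 mm diameter rising 26 mm from its centre (38 mm high in all). Lies loose on the plate over the ring mark, held by friction. Origin: centre of its underside; z along the knob.
- tray: Empty square steel tray, 130 x 130 mm outside, 16 mm high, walls and floor 4 mm thick, fixed to the bench. Origin: centre of its underside on the bench, z up. It stands to the left or the right of the warmer.
- stand: Grey plastic stand for the thermometer, fixed: foot 100 x 100 x 8 mm, post 50 x 50 mm up to 75 mm high, with an upright hole of 17 mm in its centre. Origin on the bench under the hole, z up. It stands on the other side of the warmer from the tray.
- probe: Contact thermometer, 130 g, upright in the stand. Origin: end face of its sprung tip when not pushed in; z from tip to handle. Steel tip 8 mm dia, flat-ended, 12 mm long; steel stem 14 mm dia from 12 to 65 mm; black square handle 24 x 24 mm (sides along x, y) from 65 to 150 mm. The handle rests on the stand's post, the tip 10 mm above the bench; it must rise 65 mm to come free.
- probe_point (a point): Centre of the end face of the thermometer's sprung tip; it moves with the tip.
- plunger (a joint): How far the thermometer's sprung tip is pushed in, m: 0 free, 0.010 fully in. The spring pushes with 1 N at 0 and 0.4 N more per mm, so half way in is 3 N.
- bottle: Brown glass bottle, 66 dia x 150 mm high, loose; a bystander. Origin: centre of its underside.
- beaker: Empty glass beaker, 72 dia x 90 mm high, loose; a bystander. Origin: centre of its underside.
- jar: Small white jar, 52 dia x 60 mm high, loose; a bystander. Origin: centre of its underside.
- tip_box: Low grey box with a clear lid, 120 x 85 x 62 mm high, loose; a bystander. Origin: centre of its underside.
- tape: Roll of white label tape lying flat, 60 dia x 20 mm high, loose; a bystander. Origin: centre of its underside.
- timer: Flat white bench timer, 60 x 70 x 22 mm high, loose; a bystander. Origin: centre of its underside.

How it is judged:
By the outcome, as a careful person would: the job done as asked, in the order asked, and still so for the second after the job is handed in, while the arm keeps its last pose, push and grip.
It also fails if it takes over 61 s, if anything falls off the work surface, if the arm or the gripper's body presses on something with over 40 N, if the wrist force passes 120 N, or if a joint passes its speed limit or range.

## Working session

There is one attempt and no reset: what is moved stays moved. The work goes in short steps, Python scripts to look and compute and a shell command to move; the robot and the scene stay as the last step left them, time stands still between calls to the robot, and variables do not carry over. Pictures are saved under pics/ and viewed, and the job is handed in when it is done.

```bash
mkdir -p pics; ls
python3 - <<'E'
from cell import observe, grab_frame
import cv2,numpy as np
s=observe();print({k:np.round(v,3).tolist() for k,v in s.items()})
for n in("side","top"):
    f=grab_frame(n);np.savez(f"pics/{n}0.npz",**f)
    cv2.imwrite(f"pics/{n}0.png",f["image"][:,:,::-1])
    print(n,f["camera_matrix"].round(1).tolist(),f["R"].round(3).tolist(),f["t"].round(3).tolist())
E
```

```text
pics
{'t': 0.0, 'joint_pos': [-1.428, 0.277, 1.506, -0.0, 1.361, -0.121], 'joint_velocities': [0.001, 0.0, -0.001, 0.0, 0.001, -0.001], 'effort': [-0.001, -41.677, -24.58, -0.0, 0.011, 0.0], 'tcp_pos': [0.15, -0.555, 0.23], 'eef_rot': [-3.14, -0.0, 0.264], 'ft_force': [-0.59, -0.017, -0.289], 'torque': [0.039, -0.03, -0.017], 'finger_gap': 0.085}
side [[620.0, 0.0, 326.6], [0.0, 620.0, 238.4], [0.0, 0.0, 1.0]] [[-0.854, -0.52, 0.006], [-0.267, 0.427, -0.864], [0.447, -0.739, -0.504]] [0.498, 0.24, 1.077]
top [[554.0, 0.0, 320.1], [0.0, 554.0, 234.0], [0.0, 0.0, 1.0]] [[0.017, -0.999, -0.03], [-0.996, -0.014, -0.093], [0.092, 0.032, -0.995]] [-0.006, 0.597, 1.133]
```

View pics/side0.png

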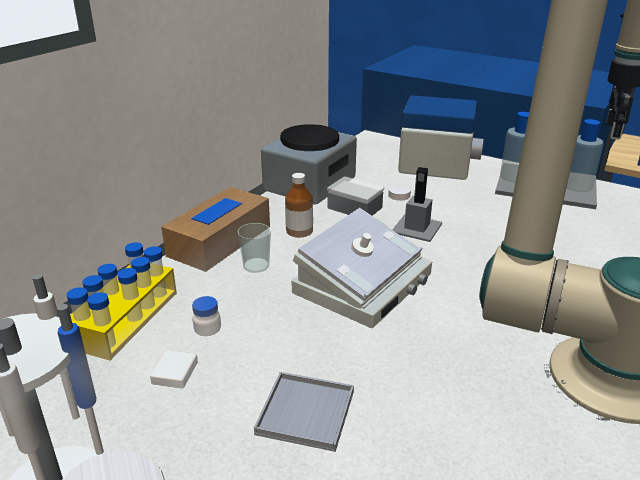

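View pics/top0.png

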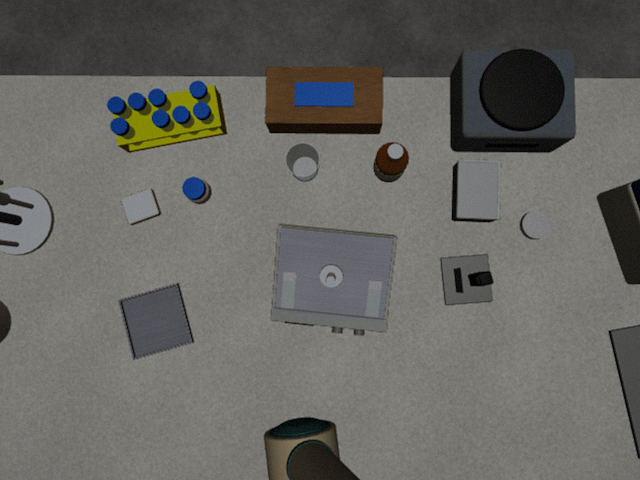

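The side view shows the cap at about (364,244) mid-plate, the tray at (306,409) and the probe upright in its stand at (420,195). In the top view the cap is at (331,276), the tray at (157,321) and the stand at (466,279), with the handle top at (481,278).

```bash
cat > h.py <<'E'
import numpy as np,cv2
from scipy.spatial.transform import Rotation as Ro
def load(n): return dict(np.load(n))
def pts(f):
    z=f["range_z"];K=f["camera_matrix"];v,u=np.mgrid[:480,:640]
    c=np.stack([(u-K[0,2])/K[0,0]*z,(v-K[1,2])/K[1,1]*z,z],-1)
    X=(c-f["t"])@f["R"]   # R^T (c-t)
    X[z==0]=np.nan
    return X
def ray(f,u,v):
    K=f["camera_matrix"];d=f["R"].T@np.array([(u-K[0,2])/K[0,0],(v-K[1,2])/K[1,1],1.]);o=-f["R"].T@f["t"];return o,d
def onz(f,u,v,z):
    o,d=ray(f,u,v);return o+d*(z-o[2])/d[2]
def proj(f,X):
    c=f["R"]@np.asarray(X,float)+f["t"];K=f["camera_matrix"];return K[0,0]*c[0]/c[2]+K[0,2],K[1,1]*c[1]/c[2]+K[1,2]
E
python3 - <<'E'
from h import *
s=load("pics/side0.npz");t=load("pics/top0.npz")
def crop(f,x,y,w,h,k,n):
    cv2.imwrite(n,cv2.resize(f["image"][y:y+h,x:x+w,::-1],None,fx=k,fy=k,interpolation=cv2.INTER_CUBIC))
crop(s,285,150,160,180,3.3,"pics/c1.png");crop(t,260,220,240,120,3.3,"pics/c2.png")
X=pts(t);Y=pts(s)
for n,P,uv in(("top",X,[(331,276),(331,245),(300,260),(360,260),(331,305),(466,279),(481,278),(157,321),(120,300),(450,300),(220,400)]),("side",Y,[(364,239),(364,250),(330,245),(306,409),(417,215),(421,175),(364,350)])):
    for u,v in uv: print(n,u,v,P[v,u].round(4))
# plane fits
E
```

```text
top 331 276 [ 0.5083 -0.0217  0.124 ]
top 331 245 [ 0.5688 -0.0206  0.1062]
top 300 260 [0.5392 0.0402 0.0929]
top 360 260 [ 0.5409 -0.0777  0.096 ]
top 331 305 [ 0.4514 -0.022   0.0663]
top 466 279 [ 0.5076 -0.288   0.0764]
top 481 278 [ 0.5085 -0.2952  0.1629]
top 157 321 [0.4089 0.3473 0.0063]
top 120 300 [0.452  0.4257 0.0144]
top 450 300 [ 0.4643 -0.27    0.0092]
top 220 400 [0.2472 0.2084 0.0008]
side 364 239 [ 0.5021 -0.0105  0.1166]
side 364 250 [ 0.4992 -0.007   0.0934]
side 330 245 [0.5634 0.0203 0.0988]
side 306 409 [0.4104 0.3477 0.0045]
side 417 215 [ 0.5006 -0.2794  0.0501]
side 421 175 [ 0.5031 -0.2879  0.1508]
side 364 350 [ 4.02e-01  1.66e-01 -2.00e-04]
```

Run:
```python
from h import *
t=load("pics/top0.npz");s=load("pics/side0.npz")
for f,n in((t,"top"),(s,"side")):
    X=pts(f)
    # bench bias
    m=(abs(X[...,2])<.02)&(X[...,0]>.2)&(X[...,0]<.7)&(abs(X[...,1])<.45)
    print(n,"bench z",np.median(X[m][:,2]),m.sum())
    P=X.reshape(-1,3);im=f["image"].reshape(-1,3)
    m=(P[:,2]>.06)&(P[:,2]<.125)&(P[:,0]>.3)&(P[:,0]<.6)&(abs(P[:,1])<.15)
    P=P[m]
    for i in range(8):
        c=P.mean(0);w=np.linalg.svd(P-c,full_matrices=False)[2][2];w*=np.sign(w[2]);r=(P-c)@w;P=P[abs(r)<max(.002,2*r.std())] if i<7 else P
    print("plate n",w.round(4),"tilt",np.degrees(np.arccos(w[2])),"az",np.degrees(np.arctan2(-w[1],-w[0])),"c",c.round(4),len(P),P.min(0),P.max(0))
    Q=X.reshape(-1,3);h=(Q-c)@w
    e=(abs(Q[:,0]-.43)<.1)&(abs(Q[:,1])<.06)
    k=e&(h>.033)&(h<.045);print("knob",k.sum(),np.median(Q[k],0).round(4),h[k].max())
    k=e&(h>.008)&(h<.016);print("disc",k.sum(),Q[k].mean(0).round(4),((Q[k].min(0)+Q[k].max(0))/2).round(4))
```

```text
top bench z 0.001042749446620024 85184
plate n [-0.303   0.0263  0.9526] tilt 17.708343414265453 az -4.962627663883634 c [ 0.5166 -0.0261  0.0873] 7551 [ 0.42325612 -0.14053464  0.06000907] [0.59993785 0.09098751 0.11466585]
knob 68 [ 0.5025 -0.0217  0.1216] 0.042041099084944696
disc 320 [ 0.5078 -0.0214  0.0966] [0.4791 0.0018 0.0876]
side bench z 0.00025664724314419525 54390
plate n [-0.3035  0.0248  0.9525] tilt 17.727451989039093 az -4.665738428714719 c [ 0.514  -0.0124  0.0854] 4486 [ 0.42219648 -0.13916052  0.06003333] [0.59985354 0.09583835 0.11214349]
knob 51 [ 0.5008 -0.0165  0.1204] 0.04019559810556879
disc 213 [ 0.5041 -0.0132  0.0943] [0.4787 0.0055 0.0858]
```

View pics/c1.png

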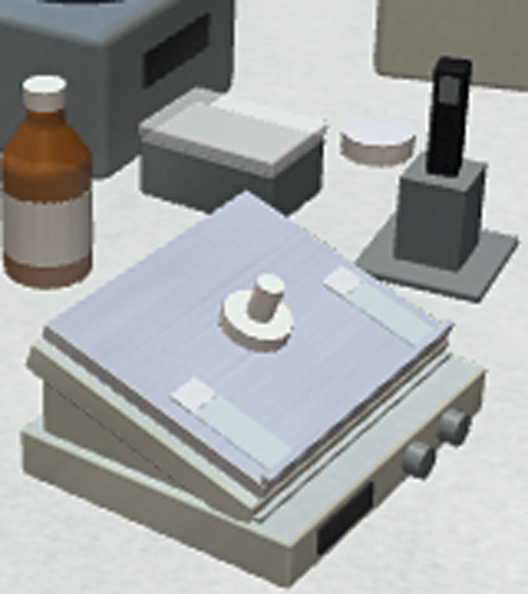

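View pics/c2.png

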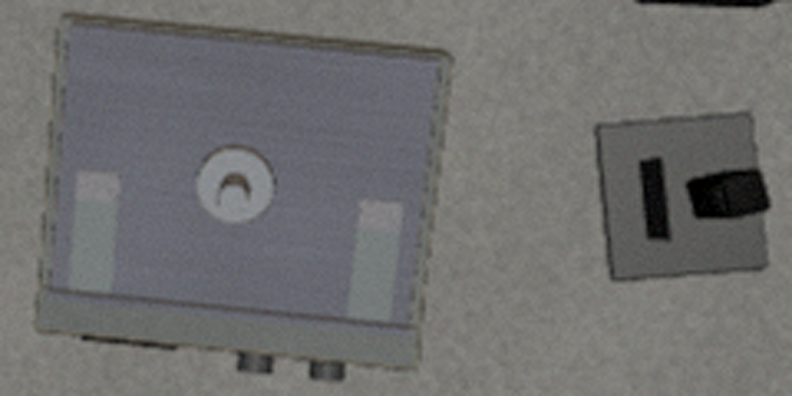

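Run:
```python
from h import *
t=load("pics/top0.npz");s=load("pics/side0.npz")
for n,f in(("top",t),("side",s)): print(n,"cam",(-f["R"].T@f["t"]).round(3))
def tri(a,b):
    (o1,d1),(o2,d2)=ray(t,*a),ray(s,*b)
    A=np.stack([d1,-d2],1);k=np.linalg.lstsq(A,o2-o1,rcond=None)[0]
    p,q=o1+k[0]*d1,o2+k[1]*d2;return (p+q)/2,np.linalg.norm(p-q)
def crop(f,x,y,w,h,k,n):
    cv2.imwrite(n,np.clip(1.6*cv2.resize(f["image"][y:y+h,x:x+w,::-1],None,fx=k,fy=k,interpolation=cv2.INTER_NEAREST).astype(float),0,255).astype(np.uint8))
crop(t,300,250,60,50,12,"pics/z1.png");crop(s,335,220,60,50,12,"pics/z2.png")
crop(t,430,245,80,65,9,"pics/z3.png");crop(s,390,160,60,80,7,"pics/z4.png")
# tray outlines
for n,f,bb in(("top",t,(105,270,100,100)),("side",s,(240,360,130,100))):
    x,y,w,h=bb;g=cv2.cvtColor(f["image"],cv2.COLOR_RGB2GRAY)[y:y+h,x:x+w]
    th,m=cv2.threshold(cv2.GaussianBlur(g,(3,3),0),0,255,cv2.THRESH_BINARY_INV+cv2.THRESH_OTSU)
    c=max(cv2.findContours(m,cv2.RETR_EXTERNAL,cv2.CHAIN_APPROX_NONE)[0],key=cv2.contourArea)
    hull=cv2.convexHull(c)
    ap=cv2.approxPolyDP(hull,6,True)[:,0]+[x,y];print(n,th,ap.tolist())
    P=np.array([onz(f,u,v,.016) for u,v in ap]);print(P.round(4).tolist(),P.mean(0).round(4),[round(float(np.linalg.norm(P[i]-P[i-1])),4) for i in range(len(P))])
    # plate corners etc
# handle black mask
for n,f,bb in(("top",t,(465,265,35,25)),("side",s,(405,160,30,50))):
    x,y,w,h=bb;g=f["image"][y:y+h,x:x+w].max(2);m=(g<35).astype(np.uint8)
    c=max(cv2.findContours(m,cv2.RETR_EXTERNAL,cv2.CHAIN_APPROX_NONE)[0],key=cv2.contourArea)
    r=cv2.minAreaRect(c);print(n,cv2.boxPoints(r)+[x,y],m.sum())
```

```text
top cam [ 0.49  -0.033  1.183]
side cam [0.008 0.953 0.747]
top 100.0 [[178, 283], [193, 342], [133, 359], [119, 300]]
[[0.49, 0.3028, 0.016], [0.3676, 0.2661, 0.016], [0.33, 0.3913, 0.016], [0.452, 0.4272, 0.016]] [0.4099 0.3469 0.016 ] [0.1301, 0.1278, 0.1307, 0.1273]
side 185.0 [[280, 372], [353, 386], [335, 451], [254, 434]]
[[0.4884, 0.3088, 0.016], [0.3658, 0.2727, 0.016], [0.3224, 0.4047, 0.016], [0.4435, 0.4414, 0.016]] [0.405  0.3569 0.016 ] [0.14, 0.1278, 0.1389, 0.1266]
top [[468. 272.]
 [492. 272.]
 [492. 285.]
 [468. 285.]] 288
side [[414.19672203 201.83606339]
 [417.34426308 167.21311569]
 [427.35246086 168.12295151]
 [424.20491982 202.7458992 ]] 287
```

View pics/z1.png

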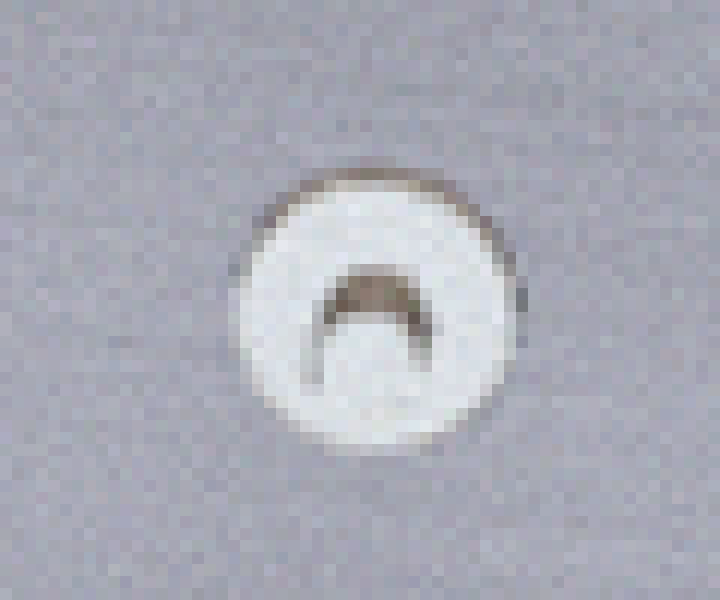

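View pics/z2.png

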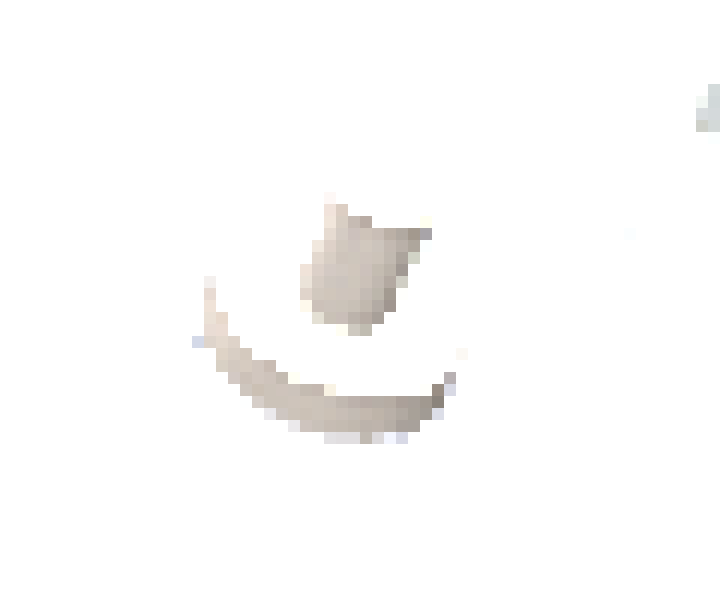

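View pics/z3.png

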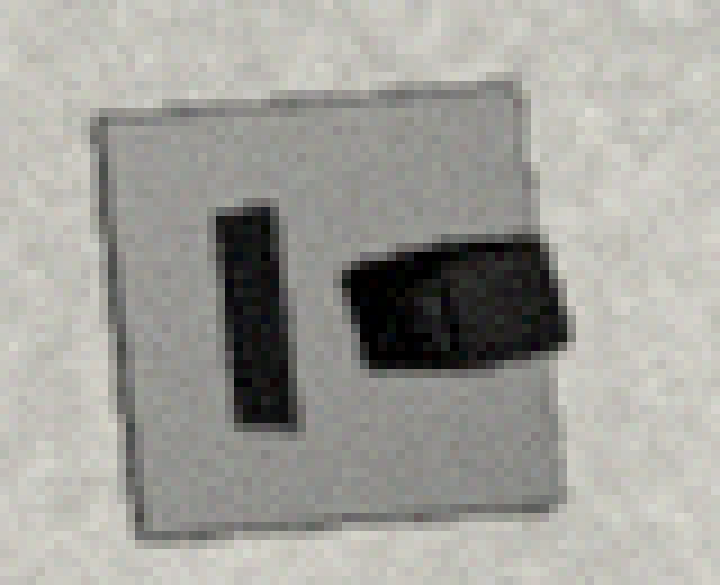

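View pics/z4.png

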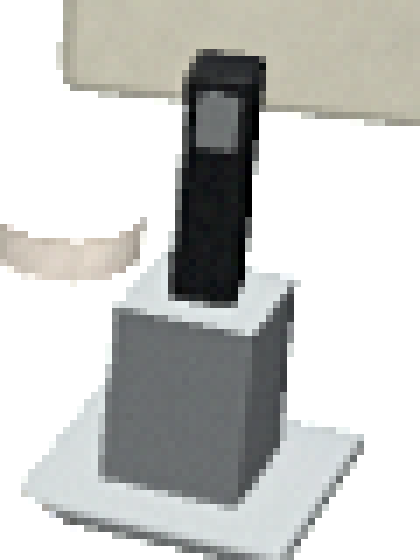

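Run:
```python
from h import *
t=load("pics/top0.npz");s=load("pics/side0.npz")
def zt(pts,x,y,k): return [(x+a/k-.5,y+b/k-.5) for a,b in pts]
print("disc top",onz(t,331.0,276.0,.0964).round(4),"knob top",onz(t,330.1,280,.1211).round(4))
n=np.array([-np.sin(np.radians(18)),0,np.cos(np.radians(18))])
H=np.array([onz(t,*p,.160) for p in zt([(443,248),(545,240),(570,342),(455,360)],430,245,9)]);print("handle top",H.round(4).tolist(),H.mean(0).round(4))
B=np.array([onz(t,*p,.075) for p in zt([(343,270),(368,372)],430,245,9)]);print("handle base L",B.round(4).tolist())
F=np.array([onz(t,*p,.008) for p in zt([(97,115),(517,83),(565,507),(140,538)],430,245,9)]);print("foot",F.round(4).tolist(),F.mean(0).round(4))
for i in range(4):
    d=F[i]-F[i-1];print(np.linalg.norm(d).round(4),np.degrees(np.arctan2(d[1],d[0])).round(1))
for i in range(4):
    d=H[i]-H[i-1];print(np.linalg.norm(d).round(4),np.degrees(np.arctan2(d[1],d[0])).round(1))
# side
S=np.array([onz(s,*p,.160) for p in zt([(190,85),(245,95),(265,60),(205,48)],390,160,7)]);print("side top",S.round(4).tolist(),S.mean(0).round(4))
S=np.array([onz(s,*p,.008) for p in zt([(22,490),(290,560),(365,437),(95,395)],390,160,7)]);print("side foot",S.round(4).tolist(),S.mean(0).round(4))
S=np.array([onz(s,*p,.075) for p in zt([(170,298),(237,303)],390,160,7)]);print("side base",S.round(4).tolist())
# plate corners in top
P=np.array([onz(t,260+a/3.3,220+b/3.3,z) for (a,b),z in zip([(68,17),(447,53)],[.111,.111])]);print("plate back",P.round(4).tolist(),np.degrees(np.arctan2(*(P[0]-P[1])[:2]))) 
print("proj foot/knob into side:",proj(s,[.5015,-.0195,.1211]),proj(s,[.5,-.29,.160]))
```

```text
disc top [ 0.5087 -0.0214  0.0964] knob top [ 0.5007 -0.0201  0.1211]
handle top [[0.5193, -0.2919, 0.16], [0.5212, -0.3125, 0.16], [0.5007, -0.3173, 0.16], [0.4967, -0.2941, 0.16]] [ 0.5095 -0.3039  0.16  ]
handle base L [[0.5165, -0.2915, 0.075], [0.4943, -0.2968, 0.075]]
foot [[0.5534, -0.2502, 0.008], [0.5624, -0.3479, 0.008], [0.4641, -0.3579, 0.008], [0.4552, -0.2599, 0.008]] [ 0.5088 -0.304   0.008 ]
0.0987 5.6
0.0981 -84.7
0.0988 -174.2
0.0984 95.2
0.0227 5.6
0.0206 -84.6
0.0211 -166.9
0.0235 99.9
side top [[0.5116, -0.2806, 0.16], [0.4929, -0.2829, 0.16], [0.4987, -0.3127, 0.16], [0.5198, -0.3112, 0.16]] [ 0.5058 -0.2969  0.16  ]
side foot [[0.5498, -0.2537, 0.008], [0.4516, -0.2582, 0.008], [0.4633, -0.3528, 0.008], [0.5583, -0.3307, 0.008]] [ 0.5057 -0.2989  0.008 ]
side base [[0.5168, -0.292, 0.075], [0.4958, -0.3007, 0.075]]
plate back [[0.6058, 0.0783, 0.111], [0.5876, -0.1451, 0.111]] 4.651842447271089
proj foot/knob into side: (np.float64(366.4480206216314), np.float64(235.24577917223309)) (np.float64(422.9133151463702), np.float64(171.32711668686525))
```

Run:
```python
from h import *
s=load("pics/side0.npz")
im=s["image"][225:265,345:385,::-1].astype(float);im=np.clip((im-170)*3,0,255).astype(np.uint8)
cv2.imwrite("pics/z5.png",cv2.resize(im,None,fx=14,fy=14,interpolation=cv2.INTER_NEAREST))
```

```text
(no output)
```

View pics/z5.png

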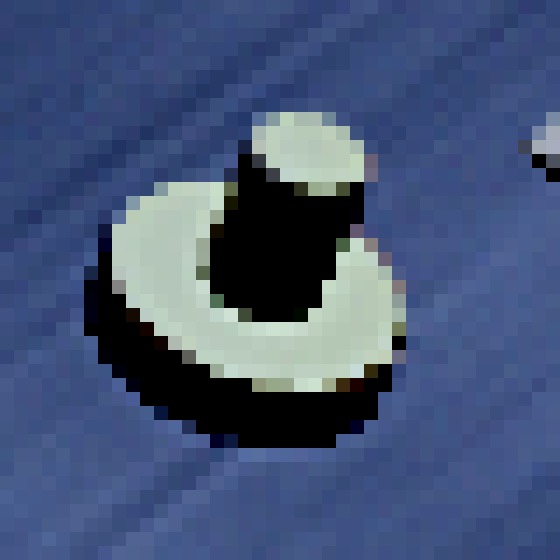

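Both views agree on the knob top at (0.501, -0.020, 0.121), 36 mm above the ring height as it should be. The plate yaw is about -4.8°. I'll write a move calculator next.

```bash
cat >> h.py <<'E'
psi=np.radians(-4.8);a18=np.radians(18)
NP=np.array([-np.sin(a18)*np.cos(psi),-np.sin(a18)*np.sin(psi),np.cos(a18)])
YP=np.array([-np.sin(psi),np.cos(psi),0]);XP=np.cross(YP,NP)
def Rt(zdir,xhint):
    z=zdir/np.linalg.norm(zdir);x=xhint-z*(xhint@z);x/=np.linalg.norm(x);return np.stack([x,np.cross(z,x),z],1)
def cur():
    from cell import observe
    s=observe();return np.array(s["tcp_pos"]),Ro.from_euler("xyz",s["eef_rot"]).as_matrix(),s
def rel(p,R,p0,R0):
    return (1000*R0.T@(p-p0)).round(1),np.degrees(Ro.from_matrix(R0.T@R).as_rotvec()).round(2)
CAP=np.array([.5125,-.0208,.085])
RP=Rt(-NP,XP)
E
python3 - <<'E'
from h import *
p,R,s=cur()
q=CAP+NP*.10;print(q,rel(q,RP,p,R)); print(rel(CAP+NP*.0155,RP,q,RP))
E
```

```text
[ 0.48170668 -0.01821421  0.18010565] (array([ 460.2, -431.3,   51.2]), array([-3.22, 17.82, 19.73]))
(array([ 0. , -0. , 84.5]), array([0., 0., 0.]))
```

```bash
python3 -m crank '[[25,-24,-3,-0.4,2.2,2.5],[50,-48,-6,-0.8,4.5,5],[80,-75,-9,-1.2,6.7,7.4],[110,-103,-12,-1.6,8.9,9.9],[140,-131,-14,-2,11.1,12.3],[170,-159,-16,-2.4,13.4,14.8],[200,-187,-18,-2.8,15.6,17.3],[225,-210,-20,-3.2,17.8,19.7]]' 50 60
python3 - <<'E'
from h import *
p,R,s=cur()
q=CAP+NP*.10;print(rel(q,RP,p,R),s["joint_pos"])
E
```

```text
t: 0.77
tcp_pos: [0.3129, -0.2909, 0.251]
eef_rot: [-3.141, -0.316, -0.085]
ft_force: [0.5, -0.9, -0.4]
finger_gap: 0.0425
(array([ 115.7, -286. ,  112.6]), array([-0.02, -0.1 , -0.09])) [-1.15516656 -0.08423202  1.91543628  0.30052676  1.17208888  0.40275288]
```

```bash
python3 -m crank '[[14,-35,14,0,0,0],[28,-71,28,0,0,0],[43,-107,42,0,0,0],[58,-143,56,0,0,0],[72,-179,70,0,0,0],[87,-215,84,0,0,0],[101,-250,98,0,0,0],[115.7,-286,112.6,0,0,0]]'
python3 -m crank '[[0,0,0,0,0,0],[0,0,0,0,0,0]]'
python3 - <<'E'
from h import *
from cell import grab_frame
p,R,s=cur()
q=CAP+NP*.0155;print(rel(q,RP,p,R),s["joint_pos"],s["t"])
f=grab_frame("side");cv2.imwrite("pics/a1.png",cv2.resize(f["image"][150:310,270:460,::-1],None,fx=3,fy=3))
E
```

```text
t: 1.43
tcp_pos: [0.4807, -0.0186, 0.1792]
eef_rot: [3.14, -0.315, -0.082]
ft_force: [0.9, -1.2, 0.1]
finger_gap: 0.0427
t: 1.6
tcp_pos: [0.4803, -0.018, 0.1785]
eef_rot: [3.14, -0.312, -0.076]
ft_force: [-0.1, -0.1, -0.4]
finger_gap: 0.0427
(array([ 2.1,  0.2, 83.4]), array([-0.06,  0.15,  0.43])) [-0.21346721  0.01882619  2.01169735  0.05647248  0.80293097  1.40059568] 1.6
```

View pics/a1.png

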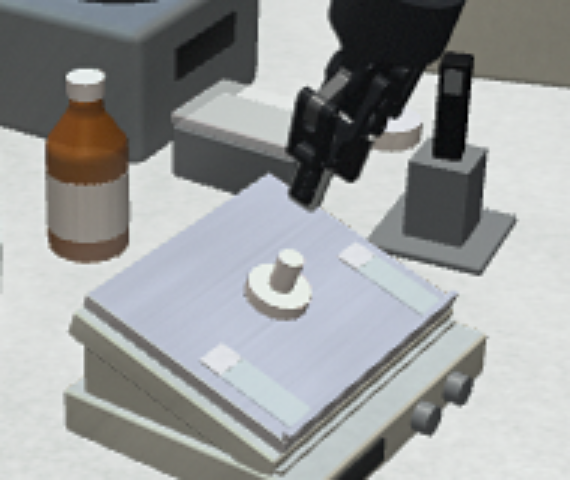

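The gripper is lined up over the knob, which sits at (366,236) in the full frame. I'll descend along the plate normal.

```bash
python3 -m crank '[[0.5,0,15,0,0,0.2],[1,0,30,0,0,0.4],[1.5,0,45,0,0,0.4],[2,0.2,60,0,0,0.4],[2,0.2,72,0,0,0.4],[2,0.2,72,0,0,0.4],[2,0.2,72,0,0,0.4]]'
python3 - <<'E'
from h import *
from cell import grab_frame
p,R,s=cur()
q=CAP+NP*.0155;print(rel(q,RP,p,R),s["joint_pos"],s["t"])
f=grab_frame("side");cv2.imwrite("pics/a2.png",cv2.resize(f["image"][200:280,320:420,::-1],None,fx=6,fy=6))
E
```

```text
t: 2.23
tcp_pos: [0.5037, -0.0251, 0.1115]
eef_rot: [-3.141, -0.313, -0.093]
ft_force: [0.2, 0.1, -0.3]
finger_gap: 0.0427
(array([-0.2, -5. , 12.3]), array([ 0.13,  0.08, -0.52])) [-0.21564877  0.13814666  2.08025929  0.066293    0.61377286  1.40012964] 2.2333
```

View pics/a2.png

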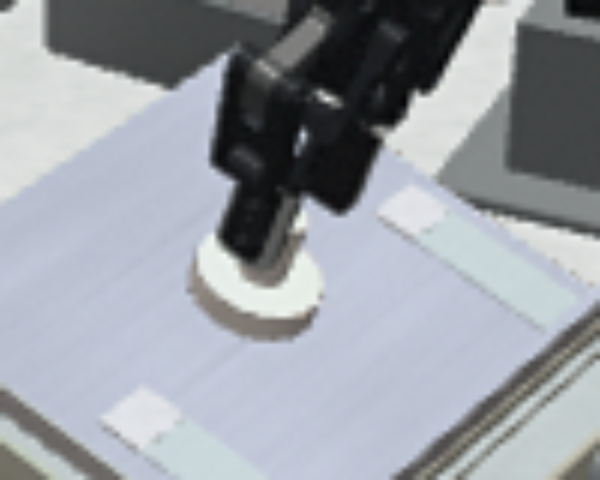

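```bash
for i in 1 2; do python3 -m crank '[[0,0,0,0,0,0],[0,0,0,0,0,0]]' |sed -n 2,3p
python3 - <<'E'
from h import *
p,R,s=cur()
q=CAP+NP*.0155;print(rel(q,RP,p,R),s["joint_velocities"])
E
done
```

```text
tcp_pos: [0.5048, -0.0239, 0.1128]
eef_rot: [-3.141, -0.316, -0.091]
(array([-1.6, -3.7, 13.2]), array([ 0.1 , -0.1 , -0.39])) [0.00955683 0.0028901  0.00183675 0.00058662 0.00083138 0.00146337]
tcp_pos: [0.5047, -0.0232, 0.1123]
eef_rot: [-3.141, -0.315, -0.09]
(array([-1.2, -3.1, 12.8]), array([ 0.08, -0.06, -0.33])) [ 0.00354576  0.00505761  0.00139561 -0.00107405 -0.0014157   0.00158377]
```

```bash
python3 -m crank '[[0,0,4,0,0,0],[0,0,8,0,0,0],[0,0,12,0,0,0],[0,0,12,0,0,0],[0,0,12,0,0,0],[0,0,12,0,0,0],[0,0,12,0,0,0],[0,0,12,0,0,0]]'
python3 - <<'E'
from h import *
from cell import grab_frame
p,R,s=cur()
q=CAP+NP*.0155;print(rel(q,RP,p,R),s["joint_velocities"])
f=grab_frame("side");cv2.imwrite("pics/a3.png",cv2.resize(f["image"][200:280,320:420,::-1],None,fx=6,fy=6))
E
```

```text
t: 3.28
tcp_pos: [0.5083, -0.0235, 0.1004]
eef_rot: [-3.141, -0.314, -0.09]
ft_force: [0.5, -0.3, 0.3]
finger_gap: 0.0426
(array([-1. , -3. ,  0.3]), array([ 0.07, -0.01, -0.33])) [-0.00107013 -0.00297675 -0.00065392  0.00061482 -0.00015152 -0.00077341]
```

View pics/a3.png

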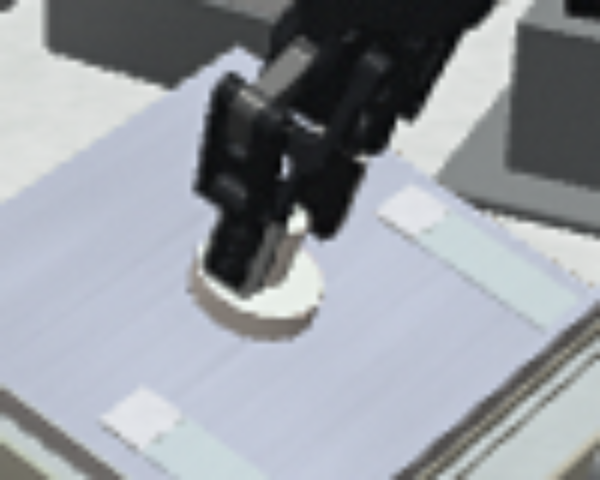

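```bash
python3 -m crank '[[-0.5,-1.5,0,0,0,0],[-0.5,-2.5,0,0,0,0],[-0.5,-2.5,0,0,0,0],[-0.5,-2.5,0,0,0,0]]'; python3 -m crank '[[0,0,0,0,0,0],[0,0,0,0,0,0],[0,0,0,0,0,0],[0,0,0,0,0,0],[0,0,0,0,0,0],[0,0,0,0,0,0]]' 0 50
python3 - <<'E'
from h import *
from cell import grab_frame
p,R,s=cur()
q=CAP+NP*.0155;print(rel(q,RP,p,R),s["joint_velocities"])
f=grab_frame("side");cv2.imwrite("pics/a4.png",cv2.resize(f["image"][200:280,320:420,::-1],None,fx=6,fy=6))
E
```

```text
t: 3.67
tcp_pos: [0.5079, -0.0208, 0.1002]
eef_rot: [-3.141, -0.314, -0.09]
ft_force: [-0.3, 0.1, 0.4]
finger_gap: 0.0426
t: 4.17
tcp_pos: [0.508, -0.021, 0.1003]
eef_rot: [-3.141, -0.314, -0.09]
ft_force: [-2.1, -0.1, 4.3]
finger_gap: 0.0159
(array([-0.4, -0.6,  0.5]), array([ 0.07, -0.01, -0.34])) [-0.00126722  0.00036626  0.00122105 -0.00052013  0.00107572  0.00134298]
```

View pics/a4.png

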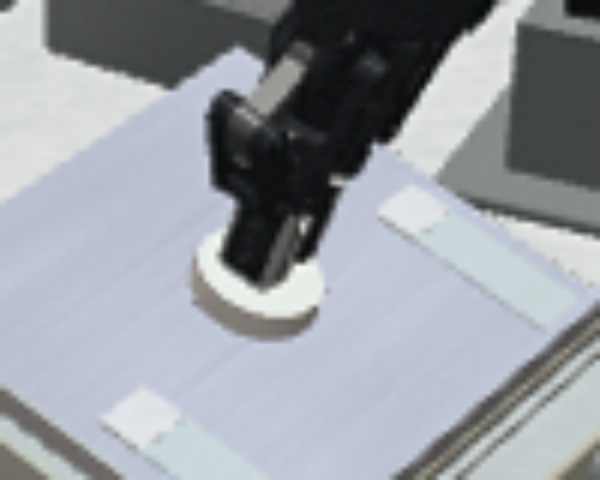

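```bash
python3 -m crank '[[0,0,-5,0,0,0],[0,0,-15,0,0,0],[0,0,-30,0,0,0],[0,0,-45,0,0,0],[0,0,-60,0,0,0],[0,0,-75,0,0,0],[0,0,-80,0,0,0],[0,0,-80,0,0,0]]'
python3 - <<'E'
from h import *
from cell import grab_frame
f=grab_frame("side");cv2.imwrite("pics/a5.png",cv2.resize(f["image"][170:290,300:440,::-1],None,fx=5,fy=5))
E
```

```text
t: 4.88
tcp_pos: [0.4838, -0.0189, 0.1775]
eef_rot: [-3.141, -0.317, -0.09]
ft_force: [0.7, -0.2, -0.4]
finger_gap: 0.0164
```

View pics/a5.png

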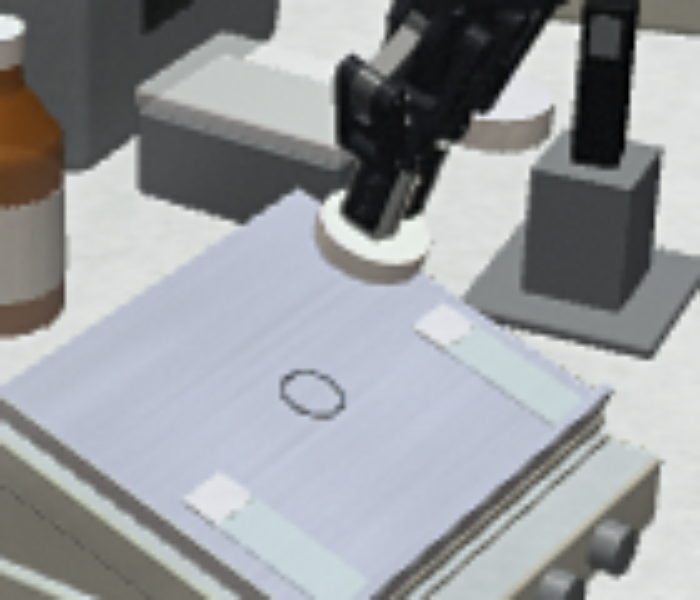

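The side view shows the cap held square between the fingers and the ring uncovered at (362,248). Next I'll carry the cap to the tray.

Run:
```python
from h import *
from cell import grab_frame
p,R,s=cur()
T=np.array([.409,.348,.12]);RT=Rt(np.array([0,0,-1.]),np.array([np.cos(.3),np.sin(.3),0]))
print(rel(T,RT,p,R),s["joint_pos"])
f=grab_frame("side");print(onz(f,362.0,248.4,.085))
```

```text
(array([-119.3, -358.6,   20.7]), array([  3.49, -17.83, -22.15])) [-0.21211493  0.02454521  2.01254016  0.05385183  0.79237514  1.41681622]
[ 0.5120228  -0.02267109  0.085     ]
```

```bash
python3 -m crank '[[-6,-20,-2,0.4,-2,-2.5],[-15,-50,-2,0.8,-4,-5],[-25,-85,0,1.3,-6.5,-8],[-37,-120,2,1.8,-9,-11.2],[-49,-155,4,2.3,-11.5,-14.3],[-61,-190,6,2.7,-13.8,-17.2],[-73,-222,8,3.1,-16,-20],[-84,-254,10,3.5,-17.8,-22.1]]'
python3 - <<'E'
from h import *
p,R,s=cur()
T=np.array([.409,.348,.10]);RT=Rt(np.array([0,0,-1.]),np.array([np.cos(.3),np.sin(.3),0]))
print(rel(T,RT,p,R),s["joint_pos"])
E
```

```text
t: 5.65
tcp_pos: [0.4288, 0.2429, 0.1393]
eef_rot: [-3.141, 0.004, 0.302]
ft_force: [0.3, -1.2, -1.0]
finger_gap: 0.0164
(array([  12.5, -106.3,   39.3]), array([-0.04,  0.23,  0.11])) [3.73250743e-01 2.28203441e-01 1.81789634e+00 1.14380654e-03
 1.09936637e+00 1.64163227e+00]
```

```bash
python3 -m crank '[[4,-30,8,0,0,0],[8,-60,16,0,0,0],[11,-88,28,0,0,0],[12.5,-106,39,0,0,0],[12.5,-106,39,0,0,0],[12.5,-106,39,0,0,0],[12.5,-106,39,0,0,0]]'
python3 - <<'E'
from h import *
from cell import grab_frame
p,R,s=cur()
T=np.array([.409,.348,.024]);RT=Rt(np.array([0,0,-1.]),np.array([np.cos(.3),np.sin(.3),0]))
print(rel(T,RT,p,R),s["joint_velocities"])
f=grab_frame("side");cv2.imwrite("pics/b1.png",cv2.resize(f["image"][290:470,220:400,::-1],None,fx=3.3,fy=3.3))
E
```

```text
t: 6.23
tcp_pos: [0.4101, 0.3454, 0.1012]
eef_rot: [3.141, 0.002, 0.299]
ft_force: [1.6, -0.1, -0.4]
finger_gap: 0.0165
(array([-0.2, -2.8, 77.2]), array([ 0.02,  0.11, -0.03])) [-0.01774293 -0.0185692  -0.00562814  0.00216907 -0.00019811 -0.00026919]
```

View pics/b1.png

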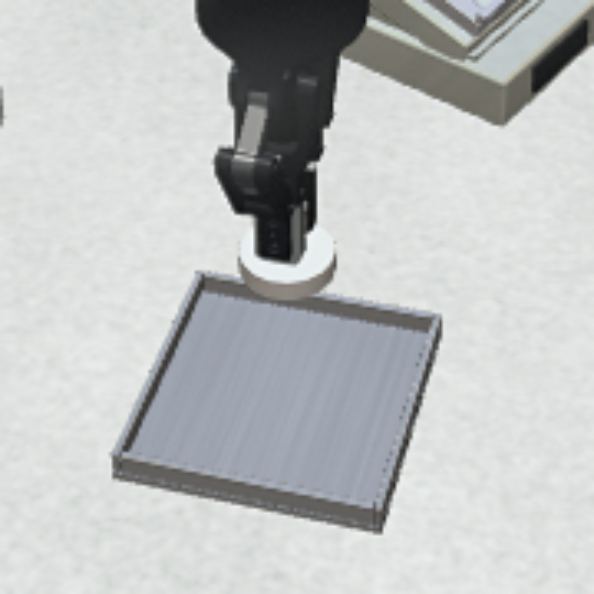

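```bash
python3 -m crank '[[0,0,15,0,0,0],[0,-1,30,0,0,0],[0,-1,45,0,0,0],[0,-1,60,0,0,0],[0,-1,70,0,0,0],[0,-1,77,0,0,0],[0,-1,77,0,0,0],[0,-1,77,0,0,0]]'
python3 -m crank '[[0,0,1,0,0,0],[0,0,2,0,0,0],[0,0,2,0,0,0]]'
python3 -m crank '[[0,0,1,0,0,0],[0,0,2,0,0,0],[0,0,2,0,0,0]]'
```

```text
t: 6.95
tcp_pos: [0.4103, 0.3468, 0.0252]
eef_rot: [-3.141, 0.0, 0.299]
ft_force: [0.9, -0.0, -1.1]
finger_gap: 0.0165
t: 7.2
tcp_pos: [0.4102, 0.3473, 0.0235]
eef_rot: [-3.141, -0.001, 0.299]
ft_force: [0.6, 0.4, -0.4]
finger_gap: 0.0163
t: 7.45
tcp_pos: [0.4099, 0.3471, 0.0209]
eef_rot: [-3.141, 0.0, 0.299]
ft_force: [0.2, -0.0, -1.4]
finger_gap: 0.0161
```

```bash
for i in 1 2 ; do python3 -m crank '[[0,0,0.5,0,0,0],[0,0,1,0,0,0],[0,0,1,0,0,0]]'; done
```

```text
t: 7.7
tcp_pos: [0.41, 0.3472, 0.02]
eef_rot: [-3.141, 0.0, 0.299]
ft_force: [0.7, 0.2, 1.1]
finger_gap: 0.0161
t: 7.95
tcp_pos: [0.41, 0.3472, 0.02]
eef_rot: [-3.141, -0.0, 0.299]
ft_force: [-2.0, -0.9, 6.6]
finger_gap: 0.0166
```

```bash
python3 -m crank '[[0,0,0,0,0,0],[0,0,-1,0,0,0],[0,0,-1,0,0,0],[0,0,-1,0,0,0]]' 50
python3 -m crank '[[0,0,-10,0,0,0],[0,0,-25,0,0,0],[0,0,-50,0,0,0],[0,0,-80,0,0,0],[0,0,-110,0,0,0],[0,0,-145,0,0,0],[0,0,-180,0,0,0],[0,0,-180,0,0,0]]'
python3 - <<'E'
from h import *
from cell import grab_frame
p,R,s=cur()
print(p,s["joint_pos"])
for n in("side","top"):
    f=grab_frame(n);np.savez(f"pics/{n}1.npz",**f);cv2.imwrite(f"pics/{n}1.png",f["image"][:,:,::-1])
E
```

```text
t: 8.28
tcp_pos: [0.41, 0.3471, 0.0199]
eef_rot: [-3.141, 0.0, 0.299]
ft_force: [0.2, -0.8, 0.8]
finger_gap: 0.0427
t: 8.95
tcp_pos: [0.4136, 0.3494, 0.208]
eef_rot: [-3.137, -0.014, 0.299]
ft_force: [0.7, 0.8, 0.5]
finger_gap: 0.0427
[0.41362715 0.34938564 0.20797911] [5.72339084e-01 2.32072012e-01 1.62584426e+00 8.21472886e-04
 1.26899045e+00 1.84360357e+00]
```

View pics/side1.png

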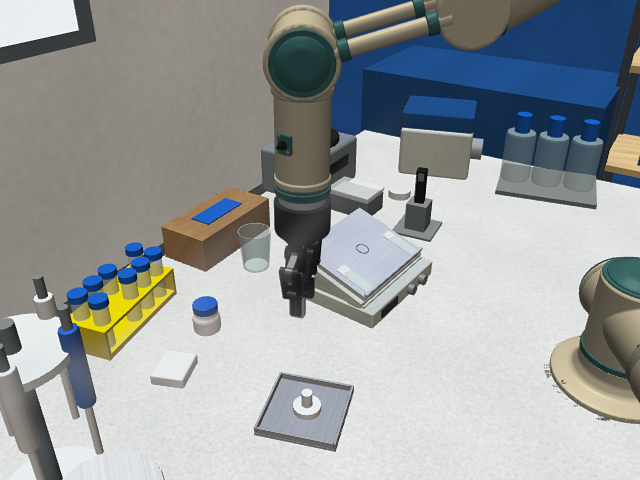

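View pics/top1.png

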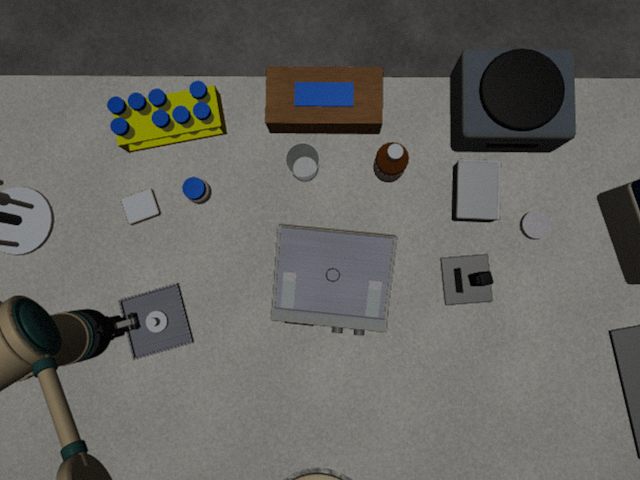

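The cap stands flat and knob up in the tray: (306,402) side, (157,321) top. The ring is clear at (362,248) side and (333,275) top. I'll fit the ring and the handle precisely.

Run:
```python
from h import *
for n,(x,y,w,h) in(("top",(320,262,28,28)),("side",(348,236,30,26))):
    f=load(f"pics/{n}1.npz");g=cv2.cvtColor(f["image"],cv2.COLOR_RGB2GRAY)[y:y+h,x:x+w].astype(float)
    b=np.median(g);wt=np.clip(b-g-12,0,None)
    # keep big component
    nn,l,st,_=cv2.connectedComponentsWithStats((wt>0).astype(np.uint8),connectivity=8);k=1+np.argmax(st[1:,4]);m=l==k
    v,u=np.nonzero(m);W=wt[m]
    P=np.array([onz(f,a+x,c+y,.085) for a,c in zip(u,v)])
    # cast on plate plane through height .085 at ring centre, iterate
    c0=P.mean(0)
    for _ in range(4):
        Q=[]
        for a,c in zip(u,v):
            o,d=ray(f,a+x,c+y);Q.append(o+d*(((np.array([c0[0],c0[1],.085])-o)@NP)/(d@NP)))
        Q=np.array(Q);ab=np.stack([(Q-Q[0])@XP,(Q-Q[0])@YP],1)
        A=np.c_[2*ab,np.ones(len(ab))]*W[:,None];s=np.linalg.lstsq(A,(ab**2).sum(1)*W,rcond=None)[0]
        c0=Q[0]+s[0]*XP+s[1]*YP;c0=c0-NP*((c0[2]-.085)/NP[2])*0
    print(n,"ring",c0.round(4),"dia",2000*np.sqrt(s[2]+s[0]**2+s[1]**2),len(u))
f=load("pics/top1.npz");print("cap in tray",onz(f,156.5,321.5,.02))
```

```text
top ring [ 0.5119 -0.024   0.085 ] dia 26.01038210833763 85
side ring [ 0.5119 -0.0229  0.085 ] dia 26.13737166204541 47
cap in tray [0.408839  0.3438469 0.02     ]
```

Run:
```python
from h import *
f=load("pics/top1.npz")
im=f["image"][262:295,460:503,::-1].astype(float);im=np.clip(im*4,0,255).astype(np.uint8)
cv2.imwrite("pics/z6.png",cv2.resize(im,None,fx=16,fy=16,interpolation=cv2.INTER_NEAREST))
```

```text
(no output)
```

View pics/z6.png

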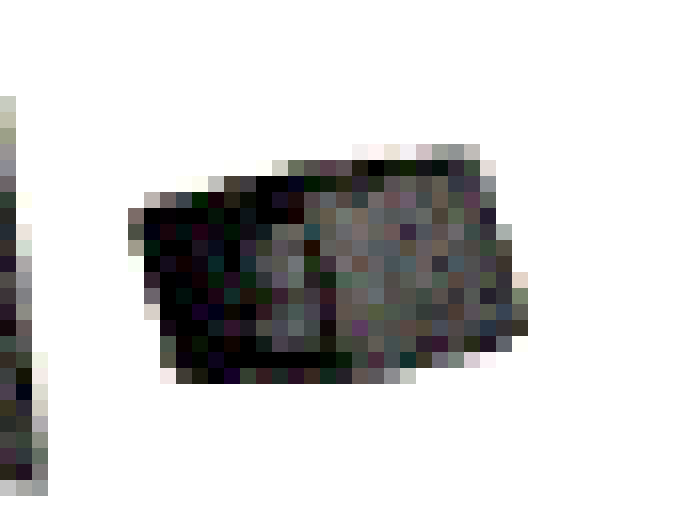

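```bash
cat >> h.py <<'E'
PB=np.array([.509,-.303,0]);RB=Rt(np.array([0,0,-1.]),np.array([np.cos(.145),np.sin(.145),0]))
RING=np.array([.5119,-.0235,.085])
E
python3 - <<'E'
from h import *
p,R,s=cur()
print(rel(np.array([.46,.04,.27]),RB,p,R)); print(rel(PB+[0,0,.25],RB,np.array([.46,.04,.27]),RB))
E
```

```text
(array([-43.3, 308.2, -68.6]), array([-0.13, -0.22,  8.83]))
(array([ -1.1, 346.5,  20. ]), array([0., 0., 0.]))
```

```bash
python3 -m crank '[[-2,20,-20,0,0,1],[-7,55,-40,0,0,2],[-13,95,-60,0,0,3],[-20,138,-68,0,0,4.5],[-26,181,-68,0,0,6],[-32,224,-68,0,0,7],[-38,267,-68,0,0,8],[-43,308,-68,-0.1,-0.2,8.8]]' 75
python3 -m crank '[[0,40,2,0,0,0],[0,80,4,0,0,0],[0,120,6,0,0,0],[0,160,8,0,0,0],[0,200,10,0,0,0],[0,240,12,0,0,0],[0,280,15,0,0,0],[0,315,18,0,0,0]]'
python3 -m crank '[[0,0,0,0,0,0],[0,0,0,0,0,0]]'
python3 - <<'E'
from h import *
p,R,s=cur()
print(rel(PB+[0,0,.20],RB,p,R),s["joint_pos"])
E
```

```text
t: 9.72
tcp_pos: [0.4564, 0.0487, 0.2664]
eef_rot: [3.141, 0.007, 0.145]
ft_force: [0.7, -0.1, -0.2]
finger_gap: 0.0641
t: 10.38
tcp_pos: [0.5026, -0.2634, 0.248]
eef_rot: [-3.141, 0.007, 0.144]
ft_force: [0.6, -0.1, -0.1]
finger_gap: 0.0637
t: 10.55
tcp_pos: [0.5025, -0.2623, 0.2475]
eef_rot: [-3.139, 0.008, 0.142]
ft_force: [-0.1, -0.0, 0.1]
finger_gap: 0.0639
(array([ 1. , 41.3, 47.4]), array([-0.14,  0.43, -0.15])) [-0.60168866  0.259197    1.48829499 -0.00337989  1.4012492   0.82727531]
```

```bash
python3 -m crank '[[0,15,15,0,0.2,0],[1,30,30,0,0.4,0],[1,38,45,0,0.4,0],[1,38,45,0,0.4,0],[1,38,45,0,0.4,0],[1,38,45,0,0.4,0],[1,38,45,0,0.4,0],[1,38,45,0,0.4,0]]'
python3 - <<'E'
from h import *
from cell import grab_frame
p,R,s=cur()
print(rel(PB+[0,0,.20],RB,p,R),s["joint_velocities"])
for n,(x,y,w,h) in (("side",(380,110,90,140)),("top",(430,240,110,80))):
    f=grab_frame(n);cv2.imwrite(f"pics/{n}2.png",cv2.resize(f["image"][y:y+h,x:x+w,::-1],None,fx=4.2,fy=4.2))
E
```

```text
t: 11.22
tcp_pos: [0.5103, -0.298, 0.2064]
eef_rot: [3.139, -0.005, 0.147]
ft_force: [0.2, 0.3, -0.9]
finger_gap: 0.0639
(array([-2. ,  4.7,  6.4]), array([ 0.13, -0.26,  0.09])) [-4.92392791e-03  2.27962832e-03 -4.12975103e-05 -9.86581758e-04
 -1.00364699e-03 -7.94368802e-04]
```

View pics/side2.png

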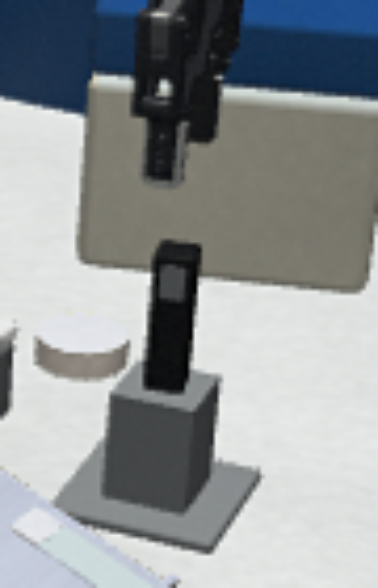

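View pics/top2.png

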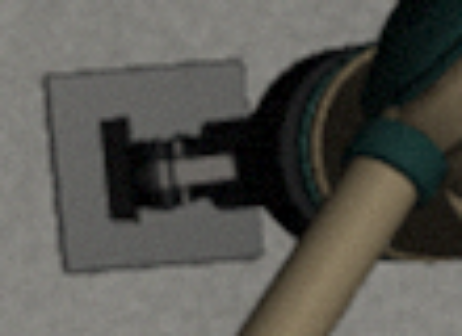

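```bash
python3 -m crank '[[0,2,0,0,-0.2,0],[-1,4,5,0,-0.2,0],[-1.5,4.5,20,0,-0.2,0],[-1.5,4.5,35,0,-0.2,0],[-1.5,4.5,38,0,-0.2,0],[-1.5,4.5,38,0,-0.2,0],[-1.5,4.5,38,0,-0.2,0]]'
python3 - <<'E'
from h import *
from cell import grab_frame
p,R,s=cur()
print(rel(PB+[0,0,.106],RB,p,R),s["joint_velocities"])
for n,(x,y,w,h) in (("side",(380,110,90,140)),("top",(430,240,110,80))):
    f=grab_frame(n);cv2.imwrite(f"pics/{n}3.png",cv2.resize(f["image"][y:y+h,x:x+w,::-1],None,fx=4.2,fy=4.2))
    print(n,np.array(proj(f,p))-[x,y],np.array(proj(f,[.509,-.303,.16]))-[x,y])
E
```

```text
t: 11.9
tcp_pos: [0.5093, -0.3036, 0.1674]
eef_rot: [3.14, 0.0, 0.145]
ft_force: [0.2, -0.5, 0.1]
finger_gap: 0.0639
(array([-0.2, -0.8, 61.4]), array([0.08, 0.01, 0.03])) [ 0.00141945 -0.0088858  -0.01739011 -0.00074713 -0.00104928  0.00028168]
side [41.87011587 55.523691  ] [41.61015958 58.55324167]
top [56.33408394 37.5924605 ] [54.89953984 37.80424472]
```

View pics/side3.png

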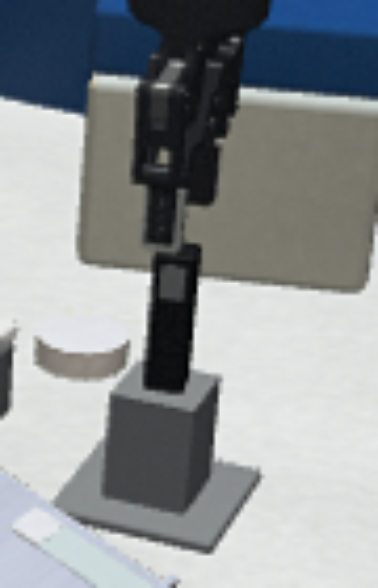

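```bash
python3 -m crank '[[0,-1,8,0,0,0],[0,-1,18,0,0,0],[0,-1,28,0,0,0],[0,-1,38,0,0,0],[0,-1,48,0,0,0],[0,-1,56,0,0,0],[0,-1,61,0,0,0],[0,-1,61,0,0,0]]'
python3 -m crank '[[0,0,0,0,0,0],[0,0,0,0,0,0],[0,0,0,0,0,0],[0,0,0,0,0,0]]'
python3 - <<'E'
from h import *
from cell import grab_frame
p,R,s=cur()
print(rel(PB+[0,0,.106],RB,p,R),s["joint_velocities"])
for n,(x,y,w,h) in (("side",(380,110,90,140)),):
    f=grab_frame(n);cv2.imwrite(f"pics/{n}4.png",cv2.resize(f["image"][y:y+h,x:x+w,::-1],None,fx=4.2,fy=4.2))
E
```

```text
t: 12.67
tcp_pos: [0.5083, -0.3019, 0.1045]
eef_rot: [-3.141, 0.002, 0.146]
ft_force: [0.2, -0.2, 0.5]
finger_gap: 0.0641
t: 13.0
tcp_pos: [0.5094, -0.3028, 0.1068]
eef_rot: [3.139, -0.001, 0.146]
ft_force: [-0.3, -0.3, -0.2]
finger_gap: 0.0642
(array([-0.4,  0.2,  0.8]), array([ 0.13, -0.04,  0.04])) [-0.00036007  0.00078319  0.00262191  0.00030124 -0.00092807 -0.00097278]
```

View pics/side4.png

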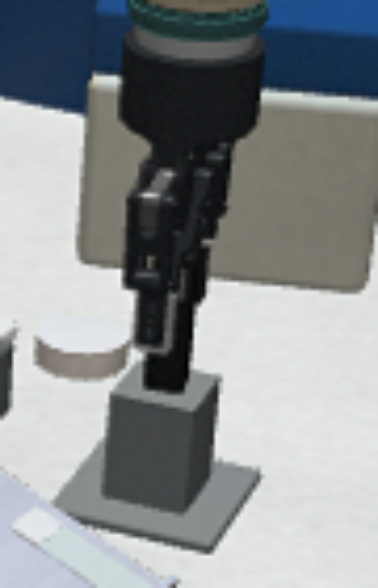

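Handle sits between the fingers. Closing on it.

```bash
python3 -m crank '[[0,0,0,0,0,0],[0,0,0,0,0,0],[0,0,0,0,0,0],[0,0,0,0,0,0],[0,0,0,0,0,0],[0,0,0,0,0,0],[0,0,0,0,0,0]]' 0 90
python3 - <<'E'
from h import *
p,R,s=cur()
print(rel(PB+[0,0,.106],RB,p,R),s["torque"],s["ft_force"])
E
```

```text
t: 13.63
tcp_pos: [0.5093, -0.3027, 0.1066]
eef_rot: [3.14, -0.0, 0.146]
ft_force: [-0.7, -1.2, 2.6]
finger_gap: 0.023
(array([-0.3,  0.3,  0.6]), array([ 0.11, -0.02,  0.03])) [ 0.01395582  0.0195387  -0.0108726 ] [-0.70182072 -1.22801199  2.56369626]
```

```bash
python3 -m crank '[[0,0,-5,0,0,0],[0,0,-12,0,0,0],[0,0,-20,0,0,0],[0,0,-30,0,0,0],[0,0,-40,0,0,0],[0,0,-50,0,0,0],[0,0,-60,0,0,0],[0,0,-70,0,0,0]]'
python3 -m crank '[[0,0,-10,0,0,0],[0,0,-25,0,0,0],[0,0,-45,0,0,0],[0,0,-65,0,0,0],[0,0,-80,0,0,0],[0,0,-80,0,0,0]]'
python3 - <<'E'
from h import *
from cell import grab_frame
p,R,s=cur()
print(p,s["joint_pos"])
f=grab_frame("side");cv2.imwrite("pics/c5.png",cv2.resize(f["image"][60:260,300:470,::-1],None,fx=3,fy=3))
c=.096
q=RING+NP*(c+.04);print(rel(q,RP,p,R),q)
E
```

```text
t: 14.3
tcp_pos: [0.509, -0.3023, 0.1776]
eef_rot: [3.14, -0.0, 0.146]
ft_force: [0.1, 0.5, -1.1]
finger_gap: 0.0235
t: 14.8
tcp_pos: [0.5106, -0.3034, 0.2605]
eef_rot: [3.135, -0.005, 0.146]
ft_force: [0.8, -0.9, -1.1]
finger_gap: 0.0235
[ 0.51055189 -0.30340816  0.26054609] [-6.52665143e-01  2.85851368e-01  1.41844967e+00 -1.07220761e-03
  1.42904357e+00  7.72645167e-01]
(array([   0.8, -286.6,   44.3]), array([-1.72, 17.59, 13.09])) [ 0.47002108 -0.01998333  0.21434369]
```

View pics/c5.png

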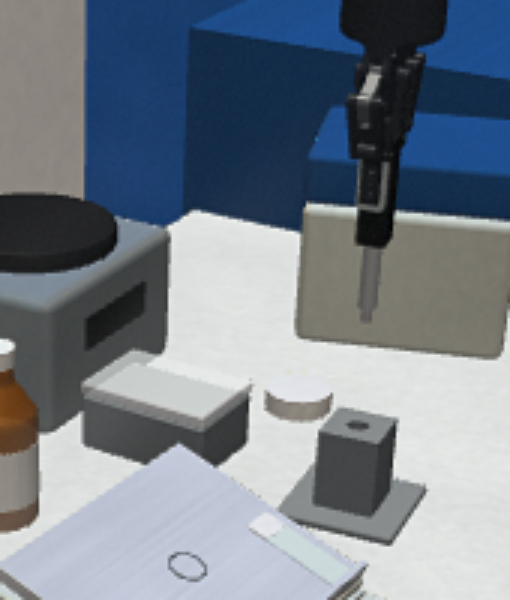

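The probe is out and hangs straight; its tip is at about (422,167) in the full side frame. Next I'll move it over the ring and tilt it to the plate.

```bash
python3 -m crank '[[0,-18,0,0,0,0],[0,-52,2,-0.2,2.5,2],[0,-88,6,-0.5,5.5,4],[0,-125,12,-0.8,8.5,6.5],[0,-165,20,-1.1,11.5,9],[0,-205,28,-1.4,14.5,11],[0,-245,37,-1.6,16.5,12.5],[0.8,-280,44,-1.7,17.6,13.1]]'
python3 -m crank '[[0,-6,0,0,0,0],[0,-6,0,0,0,0],[0,-6,0,0,0,0],[0,-6,0,0,0,0],[0,-6,0,0,0,0],[0,-6,0,0,0,0]]'
cat > chk.py <<'E'
from h import *
from cell import grab_frame
import sys
p,R,s=cur();tag=sys.argv[1];c=float(sys.argv[2])
print("t",s["t"],"rel to (contact+0)",rel(RING+NP*c,RP,p,R),"F",np.round(s["ft_force"],1),"Fn",round(float(np.array(s["ft_force"])@NP),2))
ims=[]
for n,(x,y,w,h) in (("side",(310,120,110,150)),("top",(280,210,110,110))):
    f=grab_frame(n);np.savez(f"pics/{n}_{tag}.npz",**f);cv2.imwrite(f"pics/{n}_{tag}.png",np.clip((1 if n=="side" else 1.7)*cv2.resize(f["image"][y:y+h,x:x+w,::-1],None,fx=4,fy=4,interpolation=cv2.INTER_CUBIC).astype(float),0,255))
    tip=p+R[:,2]*c
    print(n,"tip pred",np.round(proj(f,tip),1),"ring",np.round(proj(f,RING),1))
E
python3 chk.py d1 .0966
```

```text
t: 15.52
tcp_pos: [0.4646, -0.0221, 0.2091]
eef_rot: [-3.134, -0.304, -0.088]
ft_force: [0.9, -0.8, -1.7]
finger_gap: 0.0229
t: 16.02
tcp_pos: [0.4703, -0.0205, 0.2119]
eef_rot: [-3.137, -0.308, -0.087]
ft_force: [0.2, -1.0, -1.0]
finger_gap: 0.0229
t 16.0167 rel to (contact+0) (array([ 0.7, -0.3, 37. ]), array([-0.19,  0.36, -0.19])) F [ 0.2 -1.  -1. ] Fn -1.08
side tip pred [368.  235.4] ring [362.2 248.2]
top tip pred [331.4 280.7] ring [332.1 274.5][ WARN:0@1.361] global loadsave.cpp:1063 imwrite_ Unsupported depth image for selected encoder is fallbacked to CV_8U.
```

View pics/side_d1.png

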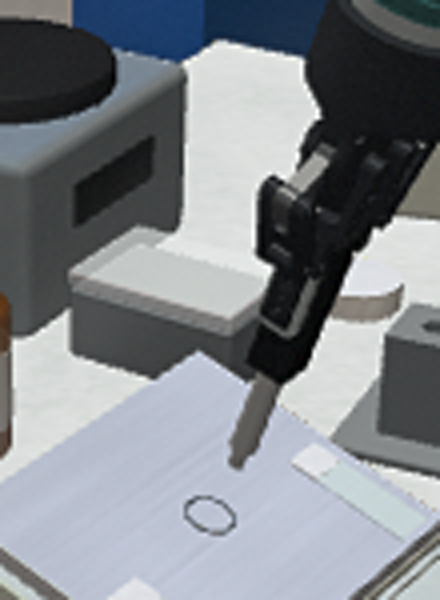

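View pics/top_d1.png

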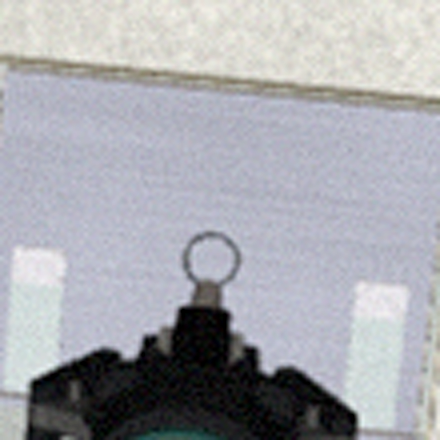

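Measured tip pixels, side (368.6,236.1) and top (331.4,280.4), match the prediction within 1 px. I'll approach to about 6 mm.

```bash
python3 -m crank '[[0.2,0,5,0,0.2,0],[0.5,0,11,-0.1,0.3,0],[0.5,0,17,-0.1,0.3,0],[0.5,0,23,-0.1,0.3,0],[0.5,0,28,-0.1,0.3,0],[0.5,0,31,-0.1,0.3,0],[0.5,0,31,-0.1,0.3,0],[0.5,0,31,-0.1,0.3,0]]'
python3 -m crank '[[0,0,0,0,0,0],[0,0,0,0,0,0],[0,0,0,0,0,0],[0,0,0,0,0,0],[0,0,0,0,0,0],[0,0,0,0,0,0]]'
python3 chk.py d2 .0966 2>/dev/null
```

```text
t: 16.78
tcp_pos: [0.4795, -0.0199, 0.1822]
eef_rot: [-3.139, -0.313, -0.085]
ft_force: [-0.5, -0.2, -1.5]
finger_gap: 0.023
t: 17.28
tcp_pos: [0.4796, -0.0199, 0.1826]
eef_rot: [-3.139, -0.313, -0.085]
ft_force: [0.2, 0.7, -1.2]
finger_gap: 0.0233
t 17.2833 rel to (contact+0) (array([0.8, 0.9, 6.3]), array([-0.13,  0.04, -0.09])) F [ 0.2  0.7 -1.2] Fn -1.16
side tip pred [363.2 246.5] ring [362.2 248.2]
top tip pred [331.4 275.8] ring [332.1 274.5]
```

View pics/side_d2.png

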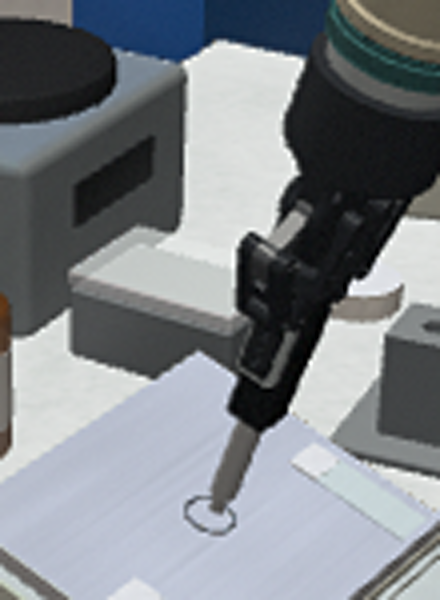

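View pics/top_d2.png

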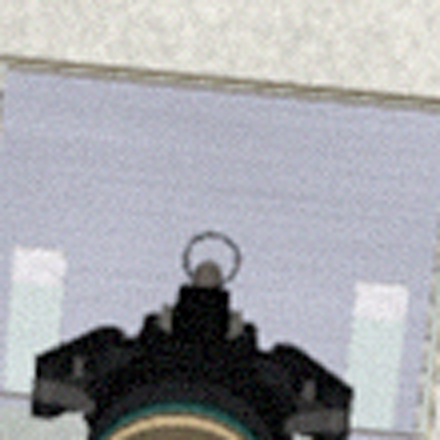

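```bash
cat > fz.py <<'E'
from h import *
p,R,s=cur()
print("n-height tip %.2f mm, lateral"%(((p-RING)@NP-.0966)*1000),rel(RING,RP,p,R)[0][:2],rel(RING,RP,p,R)[1],"Fn %.2f"%(np.array(s["ft_force"])@NP),"tq",np.round(s["torque"],2))
E
python3 -m crank '[[0.4,0.4,1,0,0,0],[0.8,0.9,2,-0.1,0,0],[0.8,0.9,2,-0.1,0,0],[0.8,0.9,2,-0.1,0,0]]'>/dev/null; python3 fz.py
for i in 1 2 3; do python3 -m crank '[[0,0,0,0,0,0]]'>/dev/null; python3 fz.py; done
echo; python3 -m crank '[[0,0,1,0,0,0],[0,0,2,0,0,0],[0,0,2,0,0,0],[0,0,2,0,0,0]]'>/dev/null; python3 fz.py
for i in 1 2 3; do python3 -m crank '[[0,0,0,0,0,0]]'>/dev/null; python3 fz.py; done
```

```text
n-height tip 4.05 mm, lateral [0.2 0. ] [-0.04  0.07 -0.09] Fn -1.03 tq [0.09 0.15 0.04]
n-height tip 4.12 mm, lateral [0.2 0. ] [-0.04  0.07 -0.09] Fn -1.50 tq [ 0.03  0.23 -0.01]
n-height tip 4.15 mm, lateral [0.2 0. ] [-0.04  0.06 -0.09] Fn -1.35 tq [0.   0.24 0.  ]
n-height tip 4.20 mm, lateral [0.1 0. ] [-0.04  0.05 -0.09] Fn -0.53 tq [-0.01  0.22 -0.03]

n-height tip 2.10 mm, lateral [0.3 0. ] [-0.04  0.07 -0.09] Fn -1.72 tq [-0.01  0.17  0.04]
n-height tip 2.16 mm, lateral [0.1 0. ] [-0.04  0.06 -0.09] Fn -1.43 tq [ 0.04  0.23 -0.03]
n-height tip 2.18 mm, lateral [0.1 0. ] [-0.04  0.06 -0.09] Fn -1.64 tq [0.06 0.2  0.02]
n-height tip 2.20 mm, lateral [0.1 0. ] [-0.03  0.05 -0.09] Fn -0.98 tq [-0.01  0.24 -0.01]
```

Not in contact yet (mean about -1.3 N). I'll continue in small steps.

```bash
for k in 1 2 3 4; do python3 -m crank '[[0,0,0.5,0,0,0],[0,0,1,0,0,0],[0,0,1,0,0,0]]'>/dev/null; python3 fz.py
for i in 1 2 3 ; do python3 -m crank '[[0,0,0,0,0,0]]'>/dev/null; python3 fz.py|grep -o 'Fn.*'; done; done
```

```text
n-height tip 1.10 mm, lateral [0.2 0. ] [-0.03  0.07 -0.09] Fn -1.37 tq [ 0.03  0.21 -0.03]
Fn -1.92 tq [-0.01  0.22 -0.02]
Fn -0.91 tq [0.06 0.2  0.01]
Fn -2.23 tq [0.06 0.21 0.06]
n-height tip 0.10 mm, lateral [0.2 0. ] [-0.04  0.06 -0.09] Fn -0.12 tq [-0.01  0.23 -0.05]
Fn -1.11 tq [ 0.04  0.2  -0.  ]
Fn -2.07 tq [0.   0.25 0.02]
Fn -1.67 tq [0.05 0.24 0.01]
n-height tip -0.80 mm, lateral [0. 0.] [-0.03  0.05 -0.09] Fn -0.41 tq [ 0.04  0.25 -0.06]
Fn -0.23 tq [ 0.07  0.21 -0.  ]
Fn 0.41 tq [ 0.08  0.22 -0.  ]
Fn 0.16 tq [-0.01  0.14 -0.03]
n-height tip -1.85 mm, lateral [-0.  0.] [-0.03  0.05 -0.09] Fn 0.29 tq [0.1  0.2  0.03]
Fn -0.26 tq [0.03 0.23 0.02]
Fn 0.86 tq [0.06 0.18 0.04]
Fn 0.55 tq [0.02 0.14 0.  ]
```

Contact is at about 0 mm on my scale: the force steps by about 1 N there, then rises 0.4 N/mm. I'll go to -5 mm.

```bash
python3 -m crank '[[0,0,0.8,0,0,0],[0,0,1.6,0,0,0],[0,0,2.4,0,0,0],[0,0,3.2,0,0,0],[0,0,3.2,0,0,0],[0,0,3.2,0,0,0]]'>/dev/null; python3 fz.py
for i in 1 2 3 4 5 6 7 8 9 10 11 12; do python3 -m crank '[[0,0,0,0,0,0]]'>/dev/null; python3 fz.py|grep -o 'Fn.*' ; done; python3 fz.py; python3 chk.py d3 .0916 2>/dev/null
```

```text
n-height tip -4.99 mm, lateral [ 0. -0.] [-0.03  0.05 -0.09] Fn 1.83 tq [0.01 0.22 0.  ]
Fn 2.14 tq [0.05 0.24 0.01]
Fn 1.10 tq [ 0.02  0.21 -0.03]
Fn 1.47 tq [ 0.07  0.16 -0.02]
Fn 0.71 tq [ 0.02  0.18 -0.01]
Fn 1.81 tq [ 0.02  0.15 -0.04]
Fn 1.43 tq [ 0.07  0.17 -0.03]
Fn 1.15 tq [ 0.09  0.2  -0.01]
Fn 1.10 tq [-0.02  0.18 -0.  ]
Fn 0.99 tq [0.01 0.18 0.01]
Fn 2.05 tq [0.08 0.19 0.02]
Fn 1.31 tq [0.02 0.17 0.03]
Fn 1.22 tq [ 0.03  0.2  -0.  ]
n-height tip -4.99 mm, lateral [ 0. -0.] [-0.03  0.05 -0.09] Fn 1.22 tq [ 0.03  0.2  -0.  ]
t 22.05 rel to (contact+0) (array([-0. , -0.1,  0. ]), array([-0.03,  0.05, -0.09])) F [-1.4 -0.8  0.9] Fn 1.22
side tip pred [362.3 248.2] ring [362.2 248.2]
top tip pred [332.1 274.5] ring [332.1 274.5]
```

View pics/side_d3.png

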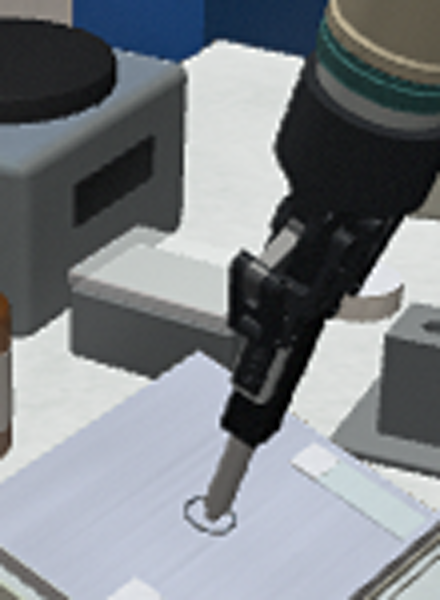

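View pics/top_d3.png

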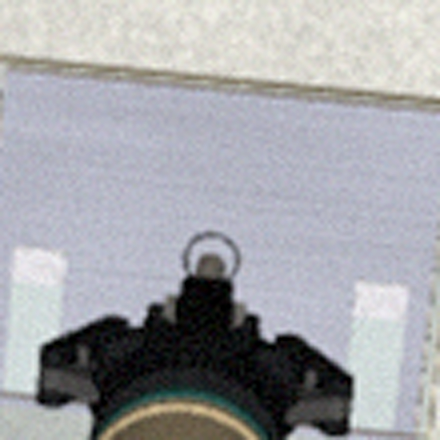

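Run:
```python
from h import *
s=load("pics/side_d3.npz");t=load("pics/top_d3.npz")
a=cv2.resize(s["image"][225:265,340:380,::-1],None,fx=10,fy=10,interpolation=cv2.INTER_NEAREST)
b=np.clip(1.7*cv2.resize(t["image"][255:295,312:352,::-1],None,fx=10,fy=10,interpolation=cv2.INTER_NEAREST).astype(float),0,255).astype(np.uint8)
cv2.imwrite("pics/z9.png",np.hstack([a,b]))
for f in(s,t): 
    for X in (RING,RING+NP*.007,RING+NP*.06): print(np.round(proj(f,X),1))
```

```text
[362.2 248.2]
[363.2 245.8]
[371.  226.7]
[332.1 274.5]
[332.  275.5]
[330.9 283.8]
```

View pics/z9.png

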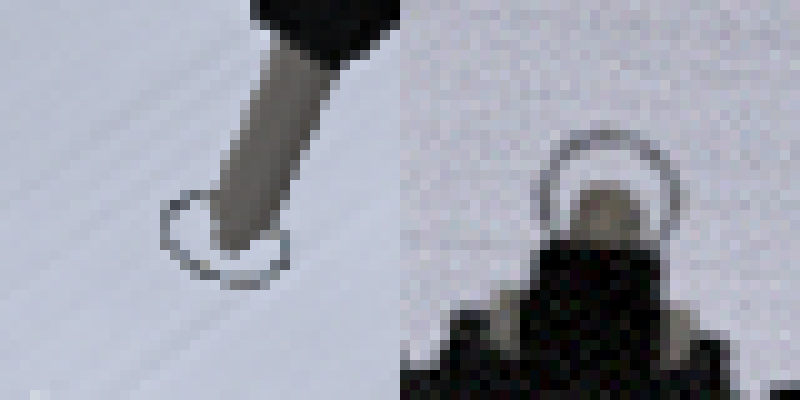

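The tip is inside the ring, about 2 mm off centre. In the side view the stem slope is 0.41 against 0.409 predicted for the plate normal. I'll make one small inward trim, then check the whole scene.

```bash
python3 -m crank '[[0,0,0.4,0,0,0],[0,0,0.4,0,0,0],[0,0,0.4,0,0,0]]'>/dev/null
for i in 1 2 3 4 5 6 7 8; do python3 -m crank '[[0,0,0,0,0,0]]'>/dev/null; python3 fz.py|grep -o 'Fn.....' ; done; python3 fz.py
python3 - <<'E'
from h import *
from cell import grab_frame
for n in("side","top"):
    f=grab_frame(n);cv2.imwrite(f"pics/{n}9.png",f["image"][:,:,::-1])
E
```

```text
Fn 1.74
Fn 2.16
Fn 1.24
Fn 1.98
Fn 1.84
Fn 2.63
Fn 2.19
Fn 2.19
n-height tip -5.40 mm, lateral [0.1 0. ] [-0.04  0.05 -0.09] Fn 2.19 tq [0.06 0.13 0.05]
```

View pics/side9.png

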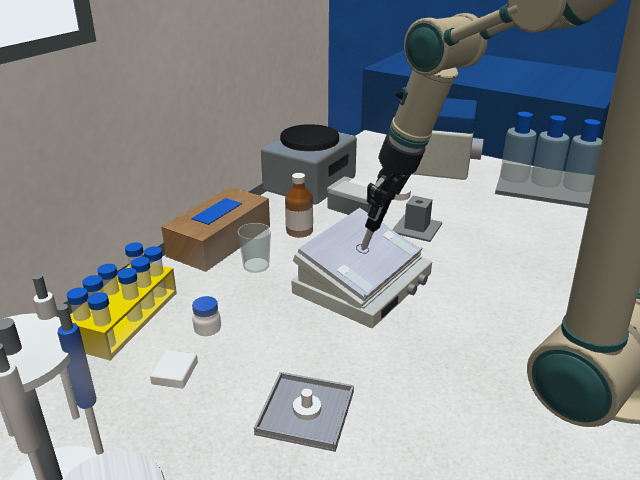

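View pics/top9.png

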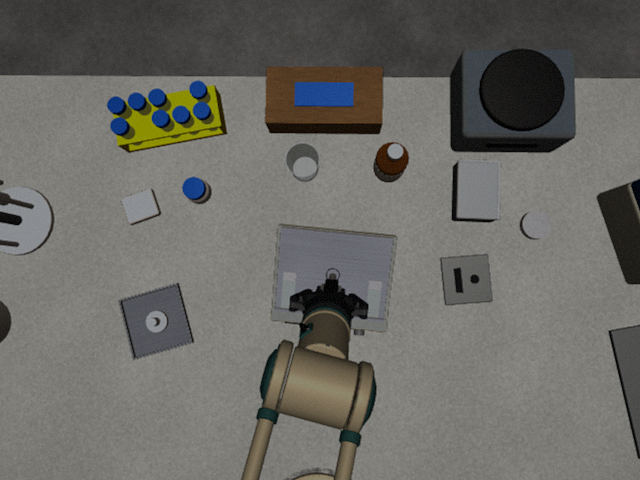

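The cap is in the tray at (306,402) and the bystanders are at the same pixels as at the start. The probe tip is in the ring. Handing in.

```bash
python3 -c "
from cell import sign_off,observe
print(observe()['t'],sign_off())"
```

```text
the job is handed in; nothing more can be done
23.1667 None
```

I put the cap flat and knob up in the tray, then took the thermometer from its stand. I handed in at 23.2 s with its tip pressed inside the uncovered ring and the gripper still holding it. The sign-off gave no verdict.

What the last checks showed:
- **Square to the plate:** the tool was within about 0.1° of the plate normal I worked out. The stem's slope in the side view matched that normal (0.41 against 0.409).
- **Tip position:** the pose readings put the tip within 0.1 mm of the ring centre, but the pictures show it about 2 mm off. Either way it is well inside the 26 mm ring.
- **Tip pushed in:** position gives about 5.4 mm past first contact. The noisy force readings gave about 4.4 mm at the 5.0 mm depth and about 5.9 mm at the end (3.3 N). My best estimate is just over half way, about 5.3 mm.
- **Everything else:** the last pictures show the cap standing in the tray and the bystanders where they were at the start. The forces I read stayed under 8 N.

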